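# Reverse the dismantled shaft parts into the assembly rack

## Task

The four shaft parts stand on the aluminium rail in the order they came off the shaft. Move them all to the empty blue rack in the reverse order, so that the leftmost part ends up in the rightmost pocket and so on along the row, one part standing upright in each pocket. Set each part down in its pocket rather than dropping it, and leave all of them released and at rest.

Things in the scene. Friction and masses are not known exactly. Their poses are not given: they have to be found in the camera images.
- gear: steel pinion with hub: dark toothed disc 46 mm across and 20 mm high at the bottom, bright hub 30 mm across from 20 mm up to the top; 0.28 kg. z up; axes otherwise do not matter (round). Loose, stands upright, 60 mm tall; origin: centre of its underside. Grip the hub
- bushing: brass flanged bushing: flange 44 mm across and 10 mm high at the bottom, sleeve 35 mm across above it; 0.25 kg. z up; axes otherwise do not matter (round). Loose, stands upright, 60 mm tall; origin: centre of its underside. Grip the sleeve
- coupling: white plastic coupling half: cylinder 42 mm across and 48 mm high with three jaws on top; 0.22 kg. z up; axes otherwise do not matter (round). Loose, stands upright, 60 mm tall; origin: centre of its underside. Grip the cylinder
- roller: green plastic roller: cylinder 40 mm across and 54 mm high with a 22 mm steel stub on top; 0.12 kg. z up; axes otherwise do not matter (round). Loose, stands upright, 60 mm tall; origin: centre of its underside. Grip the cylinder
- nest_gear: shallow square red plastic dish, 68 x 68 mm outside, 62 mm inside, 12 mm high, floor 4 mm thick, with a dark steel-grey tag on its front edge (-x side), fixed on the aluminium rail; the gear starts in it. It marks that part's place in the original row and stays put. Origin: centre of its underside
- nest_bushing: shallow square red plastic dish, 68 x 68 mm outside, 62 mm inside, 12 mm high, floor 4 mm thick, with a brass-coloured tag on its front edge (-x side), fixed on the aluminium rail; the bushing starts in it. It marks that part's place in the original row and stays put. Origin: centre of its underside
- nest_coupling: shallow square red plastic dish, 68 x 68 mm outside, 62 mm inside, 12 mm high, floor 4 mm thick, with a white tag on its front edge (-x side), fixed on the aluminium rail; the coupling starts in it. It marks that part's place in the original row and stays put. Origin: centre of its underside
- nest_roller: shallow square red plastic dish, 68 x 68 mm outside, 62 mm inside, 12 mm high, floor 4 mm thick, with a green tag on its front edge (-x side), fixed on the aluminium rail; the roller starts in it. It marks that part's place in the original row and stays put. Origin: centre of its underside
- src_rack: the removal rack: flat aluminium rail 76 x 290 x 10 mm, fixed. The four red dishes stand on it in a row, centred at y = +105, +35, -35, -105 mm in its frame, in any order; part undersides at z = 14 mm. Origin: centre of its underside; x across, y along the row, positive to the robot's left; turned at most 0.12 rad
- dst_rack: the assembly rack: blue tray 76 x 286 mm, fixed, empty at the start; four pockets 64 x 64 mm in a row, centred at x = 0, y = +105, +35, -35, -105 mm in its frame. Pocket floor at z = 6 mm, wall tops at z = 16 mm, walls 6 mm thick. Origin: centre of its underside; x across, y along the row, positive to the robot's left; turned at most 0.12 rad. Either rack may be the nearer one
Not all that is in view belongs to the job. Leave any red look-alike of the bushing alone.

How it is judged:
By the outcome, as a careful person would: the job done as asked, in the order asked, and still so for the second after the job is handed in, with the robot touching nothing.
It also fails if it takes over 90 s, if anything falls off the work surface, if the arm or the gripper's body presses on something with over 40 N, if the wrist force passes 120 N, or if a joint passes its speed limit or range.

## Robot

A 6-joint arm with a two-finger parallel gripper is mounted at the origin on the work surface. World frame = base frame: x ahead of the robot, y to its left, z up, the work surface at z = 0. Lengths are in m, angles in degrees, forces in N, time in s.
With the tool pointing down it reaches from about 0.25 to 0.725 m from the base axis. Payload 9.7 kg.
Tool frame: the origin (TCP) lies midway between the tips of the shut fingers; the grasp point (between the pads) lies 19 mm behind it (bot.pinch_z is the distance from the TCP to the grasp point, in m); z points along the fingers, y is the line along which they close (so a half turn about z gives the same grasp; the last joint's range is limited). The gripper opens to 85 mm and grips with 20 to 120 N. Pads are 22 mm wide; open, the fingers measure 114 mm over their backs; the gripper's body (76 mm by 85 mm) begins 54 mm behind the grasp point. The pads swing forward as they close: fully open they stand 13 mm farther back than shut.
Start: joints at [71.849, 4.979, 10.078, 95.1, 0, 90], TCP at [0.171, 0.523, 0.231] pointing down, gripper open.
Joint ranges: [-179.16, 179.16], [-48.56, 103.87], [-65.8, 70.77], [-126.05, 130.52], [-82.76, 87.17], [-180, 180]. Speed limits (degrees/s): [127.2, 127.2, 147.25, 180, 180, 180].

## Interface

Orientations are given as [roll, pitch, yaw] about the fixed x, y, z axes, in that order (R = Rz(yaw) Ry(pitch) Rx(roll)).
In Python, from workcell import sensors, camera, ticket, bot gives the robot as it stands.
- The arm moves only by the shell command python3 -m handwheel 'ROWS' [FORCE]. ROWS is a JSON object of lists of equal length, an entry for each row: "gripper": the opening, from -1 (shut) to 1 (fully open); "slide": the shift along the tool's x, y, z in mm, a list of three; "yaw": the turn about the tool's z in rad. A call has 1 to 8 rows; each row shifts and turns the commanded pose from where the row before left it, along the tool's axes as they then stand; what a row does not reach is not made up. A row lasts 1/12 s, in which the tool goes at most 41.7 mm and 7.16 degrees, less where a joint would pass 70% of its speed; a pose out of reach is approached as far as the arm can. A call is refused whole if a number of a shift passes 41.7 or a number of a turn 0.125, either way. A call with a gripper value outside its range is refused whole. The fingers move at their own pace and stop on an object; FORCE is the grip in N (left out, the last holds). Time passes only in rows, so rows that do not move let the fingers close. It gives the time, the measured TCP pose, the force, the opening and the grip force at its end, in the units of the state.
- sensors.get_obs(): the state, without advancing time (a new reading comes with each control period).
- camera(name): name is "scene" or "top" or "wrist"; returns a dict with "img" (400x640x3 uint8, red, green, blue), "fx", "fy", "cx", "cy" (pixels), "R" (3x3) and "t" (3): a world point X has camera coordinates R X + t. Camera axes: x right, y down, z forward; pixel columns grow to the right and rows downward; lengths in m; the calibration is good to about 2 mm. A picture is of the moment at which its call begins. There is no depth.
- ticket.job_done(): hands the job in; it is judged then, once.
The state is a dict: "time": time; "q": joint angles; "qd": joint speeds; "joint_efforts": joint torques, N m; "ee_pos": TCP position; "tcp_rot": TCP orientation; "wrist_force": force on the tool from outside, world axes, zero at the start; "torque": the same for the moment, N m; "opening": finger opening in m; "grasp_force": force on a finger pad.
Only numpy, scipy, OpenCV 4.12 (cv2) and the standard library are available. Lean on these libraries where they do the work, as an engineer would, in place of code of your own. Each camera call takes 0.05 s, during which the arm holds its last target. There are 200 camera calls.

## Working session

There is one attempt and no reset: what is moved stays moved. The work goes in short steps, Python scripts to look and compute and a shell command to move; the robot and the scene stay as the last step left them, time stands still between calls to the robot, and variables do not carry over. Pictures are saved under pics/ and viewed, at most 14 in all, crops included, and the job is handed in when it is done.

```bash
mkdir -p pics; ls
python3 - <<'E'
from workcell import sensors,camera,ticket,bot
import cv2
for n in("top","scene"):
    c=camera(n); cv2.imwrite(f"pics/{n}0.png",c["img"][:,:,::-1]); print(n,c["fx"],c["cx"],c["cy"],c["R"],c["t"])
o=sensors.get_obs(); print(o, bot.pinch_z)
E
```

```text
pics
top 397.5534826106854 323.04542377150824 198.8310906394976 [[ 0.02663328 -0.99923075  0.02878512]
 [-0.99766997 -0.02837896 -0.06204244]
 [ 0.06281161 -0.02706565 -0.99765833]] [-0.03630841  0.543994    0.81897029]
scene 418.6957003559217 324.8933352228575 197.59472319111347 [[-7.13587280e-01  7.00566063e-01  6.20021631e-04]
 [ 4.84560136e-01  4.94205308e-01 -7.21777381e-01]
 [-5.05959157e-01 -5.14750721e-01 -6.92125008e-01]] [ 0.38014484 -0.22975929  1.00428642]
{'time': 0.1, 'q': array([7.18504786e+01, 5.00815857e+00, 1.00409333e+01, 9.50991112e+01,
       2.90142099e-04, 9.00007045e+01]), 'qd': array([-0.02827259, -0.0149286 ,  0.02495153,  0.07053465,  0.01295665,
       -0.03771038]), 'joint_efforts': array([-1.58659100e-04, -5.21560264e+01,  4.65652478e+01,  1.61519361e-02,
       -1.12270649e-05, -2.39679785e-06]), 'ee_pos': array([0.17126315, 0.52245534, 0.23066932]), 'tcp_rot': array([-1.79933663e+02, -2.89326287e-04,  1.61849774e+02]), 'wrist_force': array([ 0.08926999, -0.60842154, -0.00985124]), 'torque': array([0.0053516 , 0.05240033, 0.03713349]), 'grasp_force': 0.0, 'opening': 0.08542649410950076} 0.0187
```

View pics/top0.png

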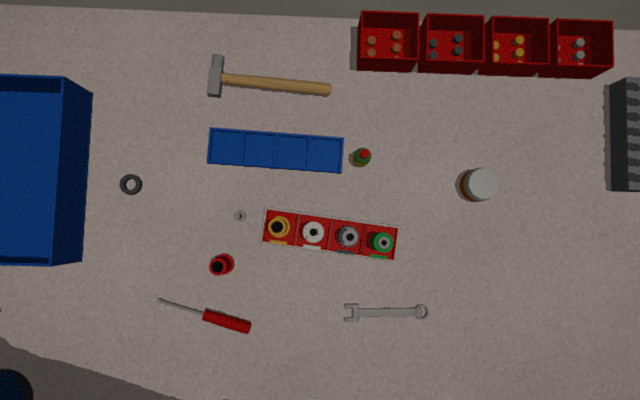

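View pics/scene0.png

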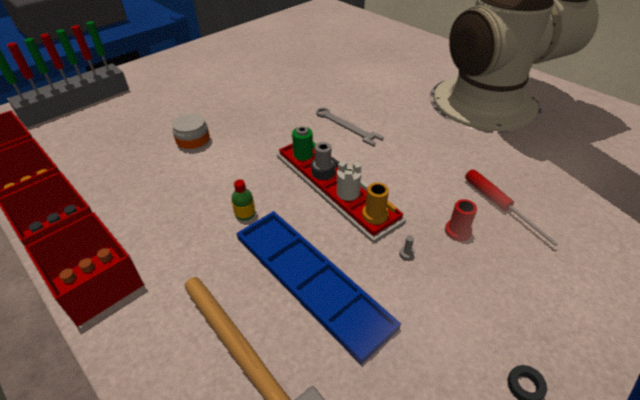

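The top view shows the source row left to right: bushing (278,228), coupling (313,232), gear (348,237), roller (383,242). The empty blue rack is at (275,150), with a small bottle at (362,157) close to its right end.

Things that could be confused with the targets:
- **Bushing:** the red look-alike at (221,264) is not the brass one at (278,228).
- **Rack:** the big blue bin at (40,170) is not the tray at (275,150).
- **Dishes:** the red bins at (490,45) are not the dishes at (330,235).
- **Roller:** the green and red bottle at (362,157) is not the roller at (383,242).
- **Gear:** the washer at (131,184) and the small bolt at (240,215) are not the gear at (348,237).

I choose the brass, white, steel and green parts in the row and check them in a close crop.

```bash
cat > h.py <<'E'
import numpy as np, cv2
from workcell import sensors,camera,ticket,bot
def ray(c,uv,z):
    d=c["R"].T@np.array([(uv[0]-c["cx"])/c["fx"],(uv[1]-c["cy"])/c["fy"],1]); o=-c["R"].T@c["t"]
    return (o+d*(z-o[2])/d[2])[:2]
def proj(c,X):
    p=c["R"]@np.asarray(X,float)+c["t"]; return np.array([c["fx"]*p[0]/p[2]+c["cx"],c["fy"]*p[1]/p[2]+c["cy"]])
def biggest(m,n=1):
    cs=cv2.findContours(m,cv2.RETR_EXTERNAL,cv2.CHAIN_APPROX_NONE)[0]
    return sorted(cs,key=cv2.contourArea)[::-1][:n]
E
python3 - <<'E'
from h import *
c=camera("top"); im=c["img"]; hsv=cv2.cvtColor(im,cv2.COLOR_RGB2HSV)
def mask(lo,hi,roi):
    m=cv2.inRange(hsv,lo,hi); r=np.zeros_like(m); x0,x1,y0,y1=roi; r[y0:y1,x0:x1]=m[y0:y1,x0:x1]; return r
def rect(m,z):
    p=np.vstack(biggest(m)).reshape(-1,2)
    w=np.array([ray(c,q,z) for q in p],np.float32); (cx,cy),(a,b),ang=cv2.minAreaRect(w*1000)
    bx=cv2.boxPoints(((cx,cy),(a,b),ang)); e=max([bx[1]-bx[0],bx[2]-bx[1]],key=np.linalg.norm); e*=np.sign(e[1])
    print("rect",cx,cy,a,b,"y-axis ang",np.degrees(np.arctan2(-e[0],e[1])))
rect(mask((100,120,40),(130,255,255),(195,355,115,185)),.016)
rect(cv2.morphologyEx(mask((0,150,50),(8,255,255),(255,405,200,265))|mask((172,150,50),(180,255,255),(255,405,200,265)),cv2.MORPH_CLOSE,np.ones((15,15))),.022)
print("cam",-c["R"].T@c["t"])
s=camera("scene")
a=cv2.resize(im[200:270,250:410],None,fx=5,fy=5,interpolation=cv2.INTER_CUBIC)[:300]
b=cv2.resize(s["img"][115:240,270:410],(336*1,300),interpolation=cv2.INTER_CUBIC)
b=np.hstack([b,cv2.resize(im[115:185,200:380],(464,300))])
out=np.vstack([a,b]); cv2.imwrite("pics/crop1.png",out[:,:,::-1])
E
```

```text
rect 645.4371948242188 82.5605239868164 283.8171691894531 75.62512969970703 y-axis ang -2.557415
rect 471.0912170410156 -37.70780944824219 275.69586181640625 65.77529907226562 y-axis ang -6.656369
cam [0.49225265 0.00132347 0.85184839]
```

View pics/crop1.png

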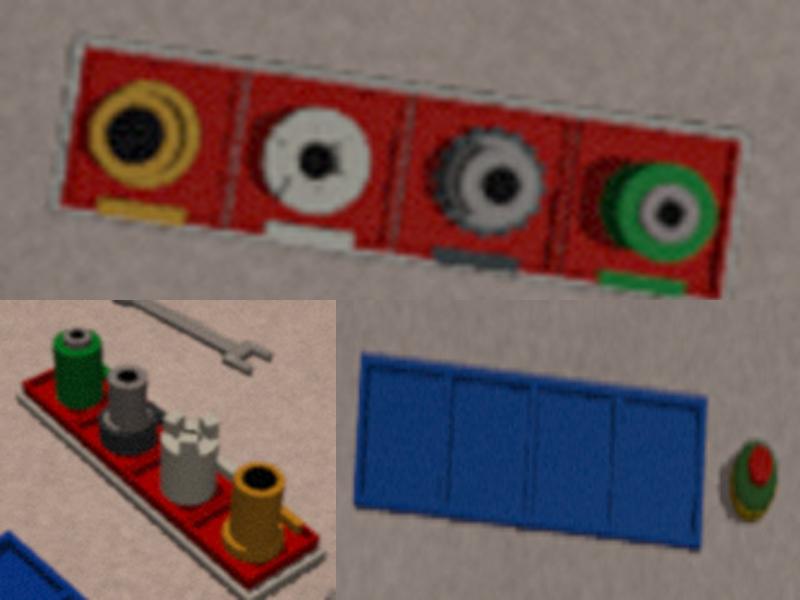

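The crop shows brass, white, steel with a toothed base and green parts in the red dishes, each with a matching tag. The choice is confirmed. The bore centres in the top image are about (276.6,226.6), (313.2,232), (350.2,236.8) and (383.8,242.6).

Run:
```python
from h import *
c=camera("top"); g=cv2.cvtColor(c["img"],cv2.COLOR_RGB2GRAY).astype(float)
s=camera("scene")
def frame(cx,cy,a,y): 
    a=np.radians(a); return np.array([cx-np.sin(a)*y, cy+np.cos(a)*y])
src=(471.1,-37.7,-6.66); dst=(645.4,82.6,-2.56)
for n,(u,v),z,y in [("bush",(276.6,226.6),.074,105),("coup",(313.2,232),.062,35),("gear",(350.2,236.8),.074,-35),("roll",(383.8,242.6),.074,-105)]:
    yy,xx=np.mgrid[round(v)-4:round(v)+5,round(u)-4:round(u)+5]; p=g[yy,xx]; w=np.clip(75-p,0,None)*(np.hypot(xx-u,yy-v)<4.5)
    uv=((w*xx).sum()/w.sum(),(w*yy).sum()/w.sum()); P=ray(c,uv,z)*1000
    print(n,np.round(uv,1),"part",P.round(1),"dish",frame(*src,y).round(1),"dst",frame(*dst,-y).round(1),"scene px",proj(s,[*P/1000,z]).round(1))
print("bottle base", ray(c,(361,163),.0)*1000, "cap(z~.07)",ray(c,(365,154),.07)*1000)
```

```text
bush [276.6 226.6] part [484.4  69.1] dish [483.3  66.6] dst [640.7 -22.3] scene px [376.5 188.7]
coup [312.9 231.8] part [476.   -1.8] dish [475.2  -2.9] dst [643.8  47.6] scene px [347.6 171.6]
gear [349.7 236.7] part [468.6 -73.8] dish [467.  -72.5] dst [647.  117.6] scene px [321.6 146.2]
roll [383.6 242.3] part [ 459.4 -140.5] dish [ 458.9 -142. ] dst [650.1 187.5] scene px [300.6 129. ]
bottle base [ 625.95004519 -101.92005678] cap(z~.07) [ 633.26608174 -101.04909694]
```

```bash
cat > go.py <<'E'
import sys
from h import *
from scipy.spatial.transform import Rotation as Ro
x,y,z,yaw=map(float,sys.argv[1:5]); o=sensors.get_obs()
R=Ro.from_euler("xyz",o["tcp_rot"],degrees=True); d=R.inv().apply(np.array([x,y,z])-o["ee_pos"]*1000)
print("t",round(o["time"],2),"rot",o["tcp_rot"].round(2),"pos",(o["ee_pos"]*1000).round(1),"open",round(o["opening"]*1000,1),"slide mm",d.round(1),"yaw rad",round(np.radians(o["tcp_rot"][2]-yaw),3),"F",o["wrist_force"].round(1))
E
python3 -m handwheel '{"gripper":[1,1,1,1,1,1,1,1],"slide":[[0,0,0],[0,0,0],[0,0,0],[0,0,0],[0,0,0],[0,0,0],[0,0,0],[0,0,0]],"yaw":[0.12,0.12,0.12,0.12,0.12,0.12,0.12,0.12]}' 40
python3 -m handwheel '{"gripper":[1,1,1,1],"slide":[[0,0,0],[0,0,0],[0,0,0],[0,0,0]],"yaw":[0.12,0.12,0.12,0.021]}'
python3 go.py 484 69 150 85
```

```text
time: 0.97
ee_pos: [0.1713, 0.5226, 0.2312]
tcp_rot: [-180.0, 0.0, 106.5]
wrist_force: [-0.5, 0.5, -0.6]
opening: 0.0857
grasp_force: 0.0
time: 1.3
ee_pos: [0.1713, 0.5226, 0.2312]
tcp_rot: [-180.0, 0.0, 84.7]
wrist_force: [0.2, 0.1, -0.7]
opening: 0.0856
grasp_force: 0.0
t 1.3 rot [-1.800e+02  1.000e-02  8.469e+01] pos [171.3 522.6 231.2] open 85.6 slide mm [-422.7  353.3   81.2] yaw rad -0.005 F [ 0.2  0.1 -0.7]
```

```bash
python3 -m handwheel '{"gripper":[1,1,1,1,1,1,1,1],"slide":[[-20,16,4],[-26,22,5],[-26,22,5],[-26,22,5],[-26,22,5],[-26,22,5],[-26,22,5],[-26,22,5]],"yaw":[0,0,0,0,0,0,0,0]}' >/dev/null
python3 -m handwheel '{"gripper":[1,1,1,1,1,1,1,1],"slide":[[-30,25,6],[-30,25,6],[-30,25,6],[-30,25,6],[-30,25,6],[-30,25,6],[-25,21,4],[-15.7,12.3,2]],"yaw":[0,0,0,0,0,0,0,0]}'
python3 go.py 484.4 69.1 30 85
python3 - <<'E'
from h import *
c=camera("wrist"); im=c["img"]
X=[[.4844,.0691,.074],[.476,-.0018,.062]]
for p in X: print(proj(c,p).round(1))
cv2.imwrite("pics/w1.png",im[:,:,::-1])
E
```

```text
time: 2.63
ee_pos: [0.4877, 0.068, 0.1495]
tcp_rot: [-180.0, 0.0, 85.1]
wrist_force: [-0.6, 0.6, -0.4]
opening: 0.0853
grasp_force: 0.0
t 2.63 rot [-1.7999e+02  3.0000e-02  8.5090e+01] pos [487.7  68.  149.5] open 85.3 slide mm [  0.8  -3.4 119.5] yaw rad 0.002 F [-0.6  0.6 -0.4]
[318.8 208.6]
[316.4 292.1]
```

View pics/w1.png

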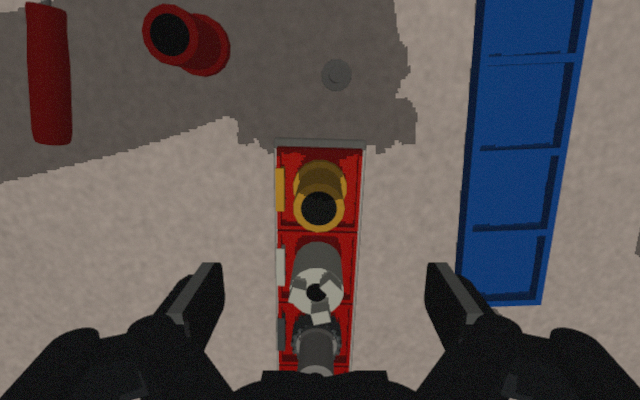

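The wrist view shows the brass bore at (319,209), which matches the prediction (318.8,208.6). Going down to grip it.

```bash
python3 -m handwheel '{"gripper":[1,1,1,1,1,1,1,1],"slide":[[0.8,-3.4,10],[0,0,22],[0,0,25],[0,0,25],[0,0,20],[0,0,12],[0,0,5.5],[0,0,0]],"yaw":[0,0,0,0,0,0,0,0]}'
python3 go.py 484.4 69.1 30 85
python3 -m handwheel '{"gripper":[-1,-1,-1,-1,-1,-1,-1,-1],"slide":[[0,0,0],[0,0,0],[0,0,0],[0,0,0],[0,0,0],[0,0,0],[0,0,0],[0,0,0]],"yaw":[0,0,0,0,0,0,0,0]}' 40
```

```text
time: 3.35
ee_pos: [0.4827, 0.0719, 0.0301]
tcp_rot: [-179.9, 0.0, 85.1]
wrist_force: [-0.4, 0.3, 0.6]
opening: 0.0853
grasp_force: 0.0
t 3.35 rot [-1.7992e+02  2.0000e-02  8.5090e+01] pos [482.7  71.9  30.1] open 85.3 slide mm [-2.7  1.9  0.1] yaw rad 0.002 F [-0.4  0.3  0.6]
time: 4.02
ee_pos: [0.4838, 0.072, 0.0318]
tcp_rot: [179.9, -0.0, 85.0]
wrist_force: [-0.7, 0.9, 6.5]
opening: 0.0345
grasp_force: 39.5
```

```bash
python3 -m handwheel '{"gripper":[-1,-1,-1,-1,-1,-1,-1,-1],"slide":[[0,0,-4],[0,0,-10],[0,0,-18],[0,0,-22],[0,0,-22],[0,0,-15],[0,0,-8],[0,0,0]],"yaw":[0,0,0,0,0,0,0,0]}'
python3 go.py 640.7 -19.4 130 85
```

```text
time: 4.68
ee_pos: [0.484, 0.072, 0.1319]
tcp_rot: [179.8, -0.0, 85.0]
wrist_force: [0.3, -0.3, -2.0]
opening: 0.0342
grasp_force: 40.1
t 4.68 rot [ 1.7984e+02 -4.0000e-02  8.5020e+01] pos [484.   72.  131.9] open 34.2 slide mm [-77.5 164.    2.3] yaw rad 0.0 F [ 0.3 -0.3 -2. ]
```

```bash
python3 -m handwheel '{"gripper":[-1,-1,-1,-1,-1,-1,-1,-1],"slide":[[-6,12,0],[-12,26,0],[-15,31,0],[-15,31,0],[-14,29,0],[-10,22,0],[-5.5,13,0],[0,0,0]],"yaw":[0,0,0,0,0,0,0,0]}'
python3 go.py 640.7 -19.4 23.8 85
python3 - <<'E'
from h import *
c=camera("wrist"); im=c["img"]
o=sensors.get_obs()["ee_pos"]
for y in (105,35,-35,-105):
    a=np.radians(-2.56); p=[.6454-np.sin(a)*y/1000,.0826+np.cos(a)*y/1000,.006]; print(proj(c,p).round(1))
cv2.imwrite("pics/w2.png",im[:,:,::-1])
E
```

```text
time: 5.35
ee_pos: [0.6416, -0.0217, 0.1267]
tcp_rot: [-179.9, 0.0, 84.9]
wrist_force: [1.0, -0.3, -4.0]
opening: 0.0341
grasp_force: 40.7
t 5.35 rot [-1.7985e+02  3.0000e-02  8.4910e+01] pos [641.6 -21.7 126.7] open 34.1 slide mm [  2.2  -0.8 102.9] yaw rad -0.002 F [ 1.  -0.3 -4. ]
[ 307.7 -138.4]
[313.8  -8.4]
[318.9 100. ]
[323.2 191.8]
```

View pics/w2.png

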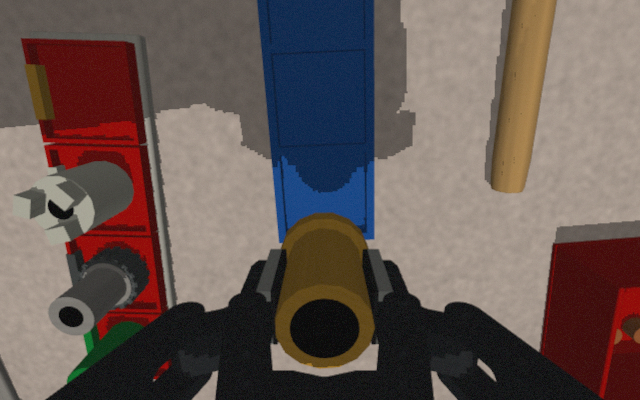

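The bushing is upright in the fingers. The last pocket spans rows 148–237, centred near (322,192), which matches the prediction. Lowering now.

```bash
python3 -m handwheel '{"gripper":[-1,-1,-1,-1,-1,-1,-1,-1],"slide":[[2.2,-0.8,10],[0,0,20],[0,0,22],[0,0,20],[0,0,14],[0,0,7],[0,0,4],[0,0,0]],"yaw":[0,0,0,0,0,0,0,0]}'
python3 go.py 640.7 -19.4 23.8 85
```

```text
time: 6.07
ee_pos: [0.6385, -0.0169, 0.032]
tcp_rot: [-179.9, 0.0, 85.0]
wrist_force: [0.2, -0.3, -2.2]
opening: 0.034
grasp_force: 40.7
t 6.07 rot [-179.94    0.     85.04] pos [638.5 -16.9  32. ] open 34.0 slide mm [-2.3  2.4  8.2] yaw rad 0.001 F [ 0.2 -0.3 -2.2]
```

```bash
python3 -m handwheel '{"gripper":[-1,-1,-1,-1,-1,-1],"slide":[[-2,2,2],[0,0,2],[0,0,1.5],[0,0,1],[0,0,0],[0,0,0]],"yaw":[0,0,0,0,0,0]}'; python3 go.py 640.7 -19.4 23.8 85
```

```text
time: 6.57
ee_pos: [0.6412, -0.0195, 0.0264]
tcp_rot: [180.0, -0.0, 85.0]
wrist_force: [0.3, -0.5, -2.3]
opening: 0.0341
grasp_force: 40.7
t 6.57 rot [179.99  -0.    85.01] pos [641.2 -19.5  26.4] open 34.1 slide mm [ 0.  -0.5  2.6] yaw rad 0.0 F [ 0.3 -0.5 -2.3]
```

```bash
python3 -m handwheel '{"gripper":[-1,-1,-1],"slide":[[0,0,1],[0,0,0.7],[0,0,0]],"yaw":[0,0,0]}'; python3 -m handwheel '{"gripper":[-1,-1,-1],"slide":[[0,0,0.7],[0,0,0.4],[0,0,0]],"yaw":[0,0,0]}'
```

```text
time: 6.82
ee_pos: [0.641, -0.0194, 0.0244]
tcp_rot: [-180.0, -0.0, 85.0]
wrist_force: [-0.8, 1.5, -1.9]
opening: 0.0339
grasp_force: 40.7
time: 7.07
ee_pos: [0.6411, -0.0194, 0.0238]
tcp_rot: [180.0, 0.0, 85.0]
wrist_force: [-1.0, 1.0, 2.0]
opening: 0.0341
grasp_force: 41.2
```

```bash
python3 -m handwheel '{"gripper":[-0.1,0.2,0.6,1,1,1],"slide":[[0,0,0],[0,0,0],[0,0,0],[0,0,0],[0,0,0],[0,0,0]],"yaw":[0,0,0,0,0,0]}'
python3 -m handwheel '{"gripper":[1,1,1,1,1,1,1,1],"slide":[[0,0,-4],[0,0,-10],[0,0,-20],[0,0,-24],[0,0,-24],[0,0,-18],[0,0,-8],[0,0,0]],"yaw":[0,0,0,0,0,0,0,0]}'
python3 go.py 476 -1.8 130 85
```

```text
time: 7.57
ee_pos: [0.6412, -0.0195, 0.0235]
tcp_rot: [180.0, 0.0, 85.0]
wrist_force: [0.5, 0.2, -0.1]
opening: 0.0855
grasp_force: 0.0
time: 8.23
ee_pos: [0.6422, -0.0195, 0.1344]
tcp_rot: [179.8, -0.0, 85.0]
wrist_force: [-0.4, 0.4, -0.9]
opening: 0.0857
grasp_force: 0.0
t 8.23 rot [ 1.7976e+02 -1.0000e-02  8.5010e+01] pos [642.2 -19.5 134.4] open 85.7 slide mm [   3.2 -167.1    3.7] yaw rad 0.0 F [-0.4  0.4 -0.9]
```

```bash
python3 -m handwheel '{"gripper":[1,1,1,1,1,1,1,1],"slide":[[0,-12,0],[1,-26,0],[1,-32,0],[1,-32,0],[0,-30,0],[0,-22,0],[0,-12,0],[0,0,0]],"yaw":[0,0,0,0,0,0,0,0]}'
python3 go.py 476 -1.8 30 85
python3 - <<'E'
from h import *
c=camera("wrist"); im=c["img"]
print(proj(c,[.476,-.0018,.062]).round(1))
t=camera("top")
cv2.imwrite("pics/w3.png",np.hstack([cv2.resize(im,(480,300)),cv2.resize(t["img"][115:185,205:275],(300,300))])[:,:,::-1])
E
```

```text
time: 8.9
ee_pos: [0.4737, -0.0019, 0.1308]
tcp_rot: [-179.9, 0.0, 85.0]
wrist_force: [0.3, -0.4, 0.1]
opening: 0.0854
grasp_force: 0.0
t 8.9 rot [-1.7992e+02  1.0000e-02  8.5030e+01] pos [473.7  -1.9 130.8] open 85.4 slide mm [  0.3   2.4 100.8] yaw rad 0.0 F [ 0.3 -0.4  0.1]
[327.5 212.7]
```

View pics/w3.png

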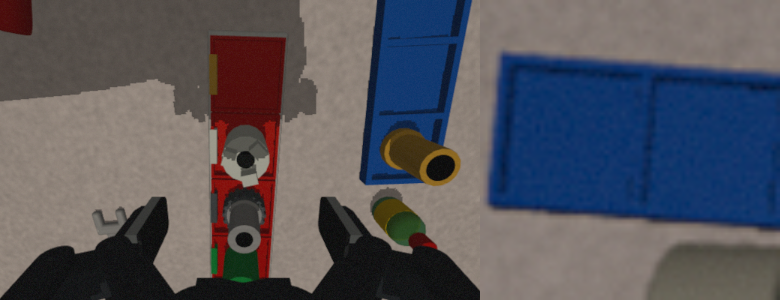

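The bushing stands upright in the rightmost pocket. The coupling bore is at about (328,212), as predicted, and the arm is centred over it.

```bash
python3 -m handwheel '{"gripper":[1,1,1,1,1,1,1,1],"slide":[[0,1.5,10],[0,0,20],[0,0,22],[0,0,20],[0,0,15],[0,0,9],[0,0,4.8],[0,0,0]],"yaw":[0,0,0,0,0,0,0,0]}'
python3 -m handwheel '{"gripper":[-1,-1,-1,-1,-1,-1,-1,-1],"slide":[[0,0,0],[0,0,0],[0,0,0],[0,0,0],[0,0,0],[0,0,0],[0,0,0],[0,0,0]],"yaw":[0,0,0,0,0,0,0,0]}' 40
python3 -m handwheel '{"gripper":[-1,-1,-1,-1,-1,-1,-1,-1],"slide":[[0,0,-4],[0,0,-10],[0,0,-18],[0,0,-22],[0,0,-22],[0,0,-15],[0,0,-8],[0,0,0]],"yaw":[0,0,0,0,0,0,0,0]}'
python3 go.py 643.8 47.6 130 85
```

```text
time: 9.67
ee_pos: [0.4772, -0.0022, 0.0293]
tcp_rot: [-179.9, 0.0, 85.0]
wrist_force: [0.0, -0.2, 0.1]
opening: 0.0854
grasp_force: 0.0
time: 10.33
ee_pos: [0.478, -0.0022, 0.0317]
tcp_rot: [179.9, -0.0, 85.0]
wrist_force: [-1.3, 0.5, 6.1]
opening: 0.0412
grasp_force: 40.3
time: 11.0
ee_pos: [0.4784, -0.0022, 0.1318]
tcp_rot: [179.8, -0.0, 85.0]
wrist_force: [0.4, 0.1, -1.8]
opening: 0.041
grasp_force: 40.7
t 11.0 rot [ 1.7983e+02 -2.0000e-02  8.5010e+01] pos [478.4  -2.2 131.8] open 41.0 slide mm [ 64.  160.5   2.3] yaw rad 0.0 F [ 0.4  0.1 -1.8]
```

```bash
python3 -m handwheel '{"gripper":[-1,-1,-1,-1,-1,-1,-1,-1],"slide":[[5,12,0],[10,25,0],[12,31,0],[12,31,0],[11,28,0],[9,21,0],[5,12.5,0],[0,0,0]],"yaw":[0,0,0,0,0,0,0,0]}' >/dev/null
python3 -m handwheel '{"gripper":[-1,-1,-1,-1,-1,-1,-1,-1],"slide":[[0,0,10],[0,0,20],[0,0,22],[0,0,18],[0,0,14],[0,0,7],[0,0,4],[0,0,0]],"yaw":[0,0,0,0,0,0,0,0]}'
python3 go.py 643.8 47.4 23.8 85
```

```text
time: 12.33
ee_pos: [0.642, 0.0474, 0.0339]
tcp_rot: [-179.9, 0.0, 85.0]
wrist_force: [-0.3, -0.9, -2.0]
opening: 0.0411
grasp_force: 41.2
t 12.33 rot [-1.7992e+02  1.0000e-02  8.5000e+01] pos [642.   47.4  33.9] open 41.1 slide mm [ 0.2  1.8 10.1] yaw rad 0.0 F [-0.3 -0.9 -2. ]
```

```bash
python3 -m handwheel '{"gripper":[-1,-1,-1,-1,-1,-1,-1,-1],"slide":[[0,1,2],[0,0,2],[0,0,1.5],[0,0,1],[0,0,1],[0,0,0.6],[0,0,0],[0,0,0]],"yaw":[0,0,0,0,0,0,0,0]}'
python3 -m handwheel '{"gripper":[-1,-1,-1],"slide":[[0,0,0.6],[0,0,0.4],[0,0,0]],"yaw":[0,0,0]}'
```

```text
time: 13.0
ee_pos: [0.644, 0.0476, 0.0266]
tcp_rot: [-180.0, 0.0, 85.0]
wrist_force: [0.5, -0.2, -1.9]
opening: 0.0412
grasp_force: 41.2
time: 13.25
ee_pos: [0.6439, 0.0475, 0.0255]
tcp_rot: [-180.0, 0.0, 85.0]
wrist_force: [-0.2, 0.6, -1.5]
opening: 0.0413
grasp_force: 41.2
```

```bash
python3 -m handwheel '{"gripper":[-1,-1,-1],"slide":[[0,0,0.7],[0,0,0.5],[0,0,0]],"yaw":[0,0,0]}'; python3 -m handwheel '{"gripper":[-1,-1,-1],"slide":[[0,0,0.4],[0,0,0.3],[0,0,0]],"yaw":[0,0,0]}'
```

```text
time: 13.5
ee_pos: [0.6439, 0.0475, 0.0242]
tcp_rot: [-180.0, 0.0, 85.0]
wrist_force: [0.2, -0.1, -2.3]
opening: 0.0408
grasp_force: 41.2
time: 13.75
ee_pos: [0.644, 0.0476, 0.0238]
tcp_rot: [180.0, -0.0, 85.0]
wrist_force: [0.4, 0.1, -1.0]
opening: 0.0409
grasp_force: 41.4
```

```bash
python3 -m handwheel '{"gripper":[-1,-1,-1],"slide":[[0,0,0.4],[0,0,0],[0,0,0]],"yaw":[0,0,0]}'
python3 -m handwheel '{"gripper":[0,0.25,0.6,1,1,1],"slide":[[0,0,0],[0,0,0],[0,0,0],[0,0,0],[0,0,0],[0,0,0]],"yaw":[0,0,0,0,0,0]}'
python3 -m handwheel '{"gripper":[1,1,1,1,1,1,1,1],"slide":[[0,0,-4],[0,0,-10],[0,0,-20],[0,0,-24],[0,0,-24],[0,0,-18],[0,0,-8],[0,0,0]],"yaw":[0,0,0,0,0,0,0,0]}'
python3 go.py 468.6 -73.8 130 85
```

```text
time: 14.0
ee_pos: [0.6439, 0.0475, 0.0237]
tcp_rot: [180.0, -0.0, 85.0]
wrist_force: [-2.7, -0.6, 4.0]
opening: 0.0412
grasp_force: 41.6
time: 14.5
ee_pos: [0.644, 0.0476, 0.0232]
tcp_rot: [-180.0, 0.0, 85.0]
wrist_force: [1.0, -0.4, 0.6]
opening: 0.0855
grasp_force: 0.0
time: 15.17
ee_pos: [0.645, 0.0476, 0.1343]
tcp_rot: [179.8, -0.0, 85.0]
wrist_force: [0.4, -0.7, -0.2]
opening: 0.0854
grasp_force: 0.0
t 15.17 rot [ 1.7976e+02 -4.0000e-02  8.5010e+01] pos [645.   47.6 134.3] open 85.4 slide mm [-136.3 -165.2    3.5] yaw rad 0.0 F [ 0.4 -0.7 -0.2]
```

```bash
python3 -m handwheel '{"gripper":[1,1,1,1,1,1,1,1],"slide":[[-10,-12,0],[-20,-25,0],[-25,-30,0],[-25,-30,0],[-24,-28,0],[-20,-24,0],[-12,-14.5,0],[0,0,0]],"yaw":[0,0,0,0,0,0,0,0]}'
python3 go.py 468.6 -73.8 39 85
python3 - <<'E'
from h import *
c=camera("wrist"); im=c["img"]
print(proj(c,[.4686,-.0738,.074]).round(1))
cv2.imwrite("pics/w4.png",im[:,:,::-1])
E
```

```text
time: 15.83
ee_pos: [0.4663, -0.0752, 0.1305]
tcp_rot: [-179.9, 0.0, 84.9]
wrist_force: [-0.2, 0.3, -0.2]
opening: 0.0854
grasp_force: 0.0
t 15.83 rot [-1.799e+02  2.000e-02  8.489e+01] pos [466.3 -75.2 130.5] open 85.4 slide mm [ 1.6  2.3 91.5] yaw rad -0.002 F [-0.2  0.3 -0.2]
[327.5 217.4]
```

View pics/w4.png

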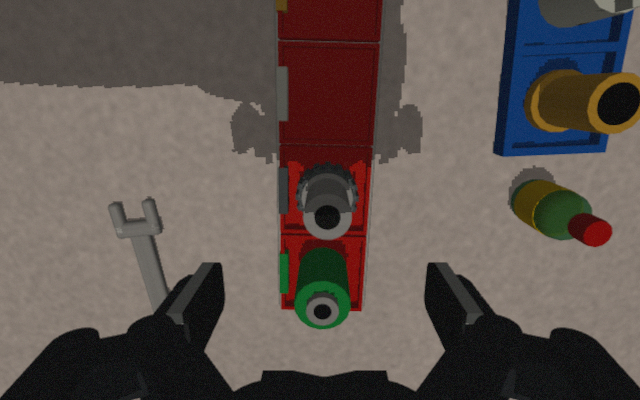

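The gear bore is at (328,217), as predicted, and the bushing and coupling stand in the rack. Going down onto the hub, keeping the tips above the toothed disc.

```bash
python3 -m handwheel '{"gripper":[1,1,1,1,1,1,1,1],"slide":[[0.5,1.5,10],[0,0,20],[0,0,20],[0,0,17],[0,0,13],[0,0,7],[0,0,3.5],[0,0,0]],"yaw":[0,0,0,0,0,0,0,0]}'
python3 -m handwheel '{"gripper":[-1,-1,-1,-1,-1,-1,-1,-1],"slide":[[0,0,0],[0,0,0],[0,0,0],[0,0,0],[0,0,0],[0,0,0],[0,0,0],[0,0,0]],"yaw":[0,0,0,0,0,0,0,0]}' 40
python3 -m handwheel '{"gripper":[-1,-1,-1,-1,-1,-1,-1,-1],"slide":[[0,0,-4],[0,0,-10],[0,0,-18],[0,0,-22],[0,0,-22],[0,0,-15],[0,0,-8],[0,0,0]],"yaw":[0,0,0,0,0,0,0,0]}'
python3 go.py 647 117.6 140 85
```

```text
time: 16.55
ee_pos: [0.4707, -0.0729, 0.0396]
tcp_rot: [-179.9, -0.0, 85.1]
wrist_force: [0.1, 0.1, 0.2]
opening: 0.0854
grasp_force: 0.0
time: 17.22
ee_pos: [0.471, -0.0734, 0.0414]
tcp_rot: [179.9, 0.0, 85.0]
wrist_force: [-2.3, -0.3, 6.1]
opening: 0.0288
grasp_force: 39.4
time: 17.88
ee_pos: [0.4716, -0.0735, 0.1418]
tcp_rot: [179.8, 0.0, 85.0]
wrist_force: [-0.1, -0.1, -3.0]
opening: 0.0289
grasp_force: 39.8
t 17.88 rot [1.7984e+02 1.0000e-02 8.5010e+01] pos [471.6 -73.5 141.8] open 28.9 slide mm [205.6 158.1   2.2] yaw rad 0.0 F [-0.1 -0.1 -3. ]
```

```bash
python3 -m handwheel '{"gripper":[-1,-1,-1,-1,-1,-1,-1,-1],"slide":[[14,11,0],[29,22,0],[32,24.5,0],[32,24.5,0],[32,24.5,0],[30,23,0],[22,17,0],[14.5,11.5,0]],"yaw":[0,0,0,0,0,0,0,0]}' >/dev/null
python3 -m handwheel '{"gripper":[-1,-1,-1,-1,-1,-1,-1,-1],"slide":[[0,0,0],[0,0,14],[0,0,22],[0,0,22],[0,0,18],[0,0,12],[0,0,7],[0,0,0]],"yaw":[0,0,0,0,0,0,0,0]}'
python3 go.py 647 117.6 33.5 85
```

```text
time: 19.22
ee_pos: [0.6449, 0.1171, 0.0428]
tcp_rot: [-179.8, 0.1, 85.0]
wrist_force: [1.2, -0.2, -3.4]
opening: 0.0289
grasp_force: 40.3
t 19.22 rot [-1.7983e+02  5.0000e-02  8.5000e+01] pos [644.9 117.1  42.8] open 28.9 slide mm [0.6 2.1 9.3] yaw rad -0.0 F [ 1.2 -0.2 -3.4]
```

```bash
python3 -m handwheel '{"gripper":[-1,-1,-1,-1,-1,-1,-1,-1],"slide":[[0,1,2],[0,0,2],[0,0,1],[0,0,1],[0,0,0.6],[0,0,0],[0,0,0],[0,0,0]],"yaw":[0,0,0,0,0,0,0,0]}'
python3 -m handwheel '{"gripper":[-1,-1,-1],"slide":[[0,0,0.7],[0,0,0.4],[0,0,0]],"yaw":[0,0,0]}'
```

```text
time: 19.88
ee_pos: [0.6471, 0.1176, 0.0383]
tcp_rot: [180.0, -0.0, 85.0]
wrist_force: [-0.0, 0.3, -2.3]
opening: 0.0288
grasp_force: 40.3
time: 20.13
ee_pos: [0.647, 0.1176, 0.0369]
tcp_rot: [-180.0, 0.0, 85.0]
wrist_force: [1.0, -0.3, -3.1]
opening: 0.0291
grasp_force: 40.3
```

```bash
python3 -m handwheel '{"gripper":[-1,-1,-1,-1,-1],"slide":[[0,0,1],[0,0,0.8],[0,0,0.5],[0,0,0.3],[0,0,0]],"yaw":[0,0,0,0,0]}'; python3 -m handwheel '{"gripper":[-1,-1,-1],"slide":[[0,0,0.5],[0,0,0.4],[0,0,0]],"yaw":[0,0,0]}'
```

```text
time: 20.55
ee_pos: [0.647, 0.1175, 0.0344]
tcp_rot: [-180.0, 0.0, 85.0]
wrist_force: [0.9, -0.4, -2.8]
opening: 0.029
grasp_force: 40.3
time: 20.8
ee_pos: [0.6471, 0.1176, 0.0336]
tcp_rot: [180.0, -0.0, 85.0]
wrist_force: [0.9, -0.5, -3.2]
opening: 0.0291
grasp_force: 40.6
```

```bash
python3 -m handwheel '{"gripper":[-1,-1,-1],"slide":[[0,0,0.4],[0,0,0.2],[0,0,0]],"yaw":[0,0,0]}'; python3 -m handwheel '{"gripper":[-1,-1,-1],"slide":[[0,0,0.2],[0,0,0.2],[0,0,0]],"yaw":[0,0,0]}'
```

```text
time: 21.05
ee_pos: [0.6471, 0.1176, 0.0335]
tcp_rot: [180.0, -0.0, 85.0]
wrist_force: [-2.0, -0.5, 2.7]
opening: 0.0292
grasp_force: 40.7
time: 21.3
ee_pos: [0.6471, 0.1176, 0.0335]
tcp_rot: [180.0, -0.0, 85.0]
wrist_force: [-3.5, -0.6, 6.9]
opening: 0.029
grasp_force: 41.2
```

```bash
python3 -m handwheel '{"gripper":[-0.2,0.1,0.5,1,1,1],"slide":[[0,0,0],[0,0,0],[0,0,0],[0,0,0],[0,0,0],[0,0,0]],"yaw":[0,0,0,0,0,0]}'
python3 -m handwheel '{"gripper":[1,1,1,1,1,1,1,1],"slide":[[0,0,-4],[0,0,-10],[0,0,-20],[0,0,-24],[0,0,-22],[0,0,-12],[0,0,-6],[0,0,0]],"yaw":[0,0,0,0,0,0,0,0]}'
python3 go.py 459.4 -140.5 130 85
```

```text
time: 21.8
ee_pos: [0.647, 0.1176, 0.0325]
tcp_rot: [-180.0, 0.0, 85.0]
wrist_force: [0.1, 0.5, 0.8]
opening: 0.0855
grasp_force: 0.0
time: 22.47
ee_pos: [0.6477, 0.1177, 0.1322]
tcp_rot: [179.9, -0.0, 85.0]
wrist_force: [-0.3, 0.2, 0.1]
opening: 0.0852
grasp_force: 0.0
t 22.47 rot [ 1.7987e+02 -4.0000e-02  8.5020e+01] pos [647.7 117.7 132.2] open 85.2 slide mm [-273.6 -165.2    1.7] yaw rad 0.0 F [-0.3  0.2  0.1]
```

```bash
python3 -m handwheel '{"gripper":[1,1,1,1,1,1,1,1],"slide":[[-12,-7,0],[-24,-14,0],[-28,-17,0],[-28,-17,0],[-28,-17,0],[-28,-17,0],[-28,-17,0],[-28,-17,0]],"yaw":[0,0,0,0,0,0,0,0]}' >/dev/null
python3 -m handwheel '{"gripper":[1,1,1,1,1,1,1],"slide":[[-28,-17,0],[-22,-13,0],[-14,-8.5,0],[-5.5,-3.5,0],[0,0,0],[0,0,0],[0,0,0]],"yaw":[0,0,0,0,0,0,0]}'
python3 go.py 459.4 -140.5 30 85
python3 - <<'E'
from h import *
c=camera("wrist"); im=c["img"]
print(proj(c,[.4594,-.1405,.074]).round(1))
t=camera("top"); s=camera("scene")
cv2.imwrite("pics/w5.png",np.hstack([cv2.resize(im,(400,250)),cv2.resize(s["img"][100:360,200:420],(380,449))[:250]*0+cv2.resize(s["img"][190:360,225:420],(380,250))])[:,:,::-1])
E
```

```text
time: 23.72
ee_pos: [0.4593, -0.1399, 0.1301]
tcp_rot: [-180.0, -0.0, 85.1]
wrist_force: [-0.8, 0.8, -0.2]
opening: 0.0852
grasp_force: 0.0
t 23.72 rot [-1.7997e+02 -2.0000e-02  8.5050e+01] pos [ 459.3 -139.9  130.1] open 85.2 slide mm [ -0.6   0.2 100.1] yaw rad 0.001 F [-0.8  0.8 -0.2]
[324.2 221.1]
```

View pics/w5.png

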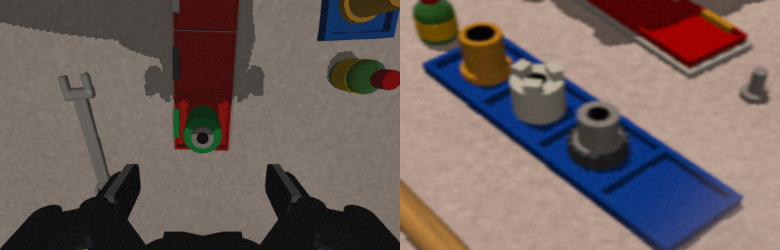

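Bushing, coupling and gear stand upright in their pockets, with the leftmost pocket free. The roller stub is at (202,138) in the crop, which is (323,221) in the full image and matches the prediction.

```bash
python3 -m handwheel '{"gripper":[1,1,1,1,1,1,1,1],"slide":[[0,0,10],[0,0,20],[0,0,22],[0,0,20],[0,0,15],[0,0,8.5],[0,0,4],[0,0,0]],"yaw":[0,0,0,0,0,0,0,0]}'
python3 -m handwheel '{"gripper":[-1,-1,-1,-1,-1,-1,-1,-1],"slide":[[0,0,0],[0,0,0],[0,0,0],[0,0,0],[0,0,0],[0,0,0],[0,0,0],[0,0,0]],"yaw":[0,0,0,0,0,0,0,0]}' 40
python3 -m handwheel '{"gripper":[-1,-1,-1,-1,-1,-1,-1,-1],"slide":[[0,0,-4],[0,0,-10],[0,0,-18],[0,0,-22],[0,0,-22],[0,0,-15],[0,0,-8],[0,0,0]],"yaw":[0,0,0,0,0,0,0,0]}'
python3 go.py 650.1 187.5 130 85
```

```text
time: 24.53
ee_pos: [0.4586, -0.1403, 0.0303]
tcp_rot: [-179.9, -0.0, 85.0]
wrist_force: [-0.9, -0.2, 0.1]
opening: 0.0854
grasp_force: 0.0
time: 25.2
ee_pos: [0.4594, -0.1407, 0.032]
tcp_rot: [179.9, 0.0, 85.0]
wrist_force: [-0.3, 0.6, 5.4]
opening: 0.0389
grasp_force: 40.1
time: 25.87
ee_pos: [0.4597, -0.1408, 0.1322]
tcp_rot: [179.8, 0.0, 85.0]
wrist_force: [-0.3, -0.9, -1.9]
opening: 0.0388
grasp_force: 40.5
t 25.87 rot [1.7984e+02 4.0000e-02 8.5010e+01] pos [ 459.7 -140.8  132.2] open 38.8 slide mm [343.6 161.2   2.4] yaw rad 0.0 F [-0.3 -0.9 -1.9]
```

```bash
python3 -m handwheel '{"gripper":[-1,-1,-1,-1,-1,-1,-1,-1],"slide":[[12,6,0],[26,12,0],[32,15,0],[32,15,0],[32,15,0],[32,15,0],[32,15,0],[32,15,0]],"yaw":[0,0,0,0,0,0,0,0]}' >/dev/null
python3 -m handwheel '{"gripper":[-1,-1,-1,-1,-1,-1,-1,-1],"slide":[[32,15,0],[30,14,0],[24,11,0],[16,7.5,0],[8,4,0],[3.5,1.5,0],[0,0,0],[0,0,0]],"yaw":[0,0,0,0,0,0,0,0]}'
python3 go.py 650.1 187.5 23.8 85
```

```text
time: 27.2
ee_pos: [0.6487, 0.1867, 0.1297]
tcp_rot: [-180.0, 0.0, 85.0]
wrist_force: [0.4, 0.1, -0.6]
opening: 0.0394
grasp_force: 40.6
t 27.2 rot [-1.7995e+02  3.0000e-02  8.4990e+01] pos [648.7 186.7 129.7] open 39.4 slide mm [  0.9   1.4 105.9] yaw rad -0.0 F [ 0.4  0.1 -0.6]
```

```bash
python3 -m handwheel '{"gripper":[-1,-1,-1,-1,-1,-1,-1,-1],"slide":[[0.5,0.5,10],[0,0,20],[0,0,22],[0,0,20],[0,0,15],[0,0,9],[0,0,4],[0,0,0]],"yaw":[0,0,0,0,0,0,0,0]}' >/dev/null
python3 -m handwheel '{"gripper":[-1,-1,-1,-1],"slide":[[0,0,1],[0,0,0.5],[0,0,0],[0,0,0]],"yaw":[0,0,0,0]}'
python3 -m handwheel '{"gripper":[-1,-1,-1],"slide":[[0,0,0.5],[0,0,0.4],[0,0,0]],"yaw":[0,0,0]}'
python3 go.py 650.1 187.5 23.8 85
```

```text
time: 28.2
ee_pos: [0.65, 0.1882, 0.0294]
tcp_rot: [179.9, -0.0, 85.0]
wrist_force: [0.1, 0.3, -1.9]
opening: 0.0391
grasp_force: 40.6
time: 28.45
ee_pos: [0.6497, 0.1882, 0.0277]
tcp_rot: [180.0, -0.0, 85.0]
wrist_force: [-0.5, 0.2, -1.4]
opening: 0.039
grasp_force: 40.6
t 28.45 rot [180.    -0.    85.02] pos [649.7 188.2  27.7] open 39.0 slide mm [-0.6  0.5  3.9] yaw rad 0.0 F [-0.5  0.2 -1.4]
```

```bash
python3 -m handwheel '{"gripper":[-1,-1,-1,-1,-1],"slide":[[0,0,1],[0,0,1],[0,0,0.6],[0,0,0.4],[0,0,0]],"yaw":[0,0,0,0,0]}'
python3 -m handwheel '{"gripper":[-1,-1,-1],"slide":[[0,0,0.4],[0,0,0.2],[0,0,0]],"yaw":[0,0,0]}'
```

```text
time: 28.87
ee_pos: [0.6496, 0.1881, 0.0245]
tcp_rot: [-180.0, 0.0, 85.0]
wrist_force: [-0.3, -0.2, -1.3]
opening: 0.0391
grasp_force: 40.6
time: 29.12
ee_pos: [0.6497, 0.1881, 0.0241]
tcp_rot: [180.0, 0.0, 85.0]
wrist_force: [0.2, -0.3, -1.5]
opening: 0.0393
grasp_force: 40.6
```

```bash
python3 -m handwheel '{"gripper":[-1,-1,-1],"slide":[[0,0,0.3],[0,0,0.2],[0,0,0]],"yaw":[0,0,0]}'; python3 -m handwheel '{"gripper":[-1,-1,-1],"slide":[[0,0,0.2],[0,0,0.1],[0,0,0]],"yaw":[0,0,0]}'
```

```text
time: 29.37
ee_pos: [0.6497, 0.1881, 0.0241]
tcp_rot: [180.0, -0.0, 85.0]
wrist_force: [-2.7, -0.4, 4.5]
opening: 0.0391
grasp_force: 40.7
time: 29.62
ee_pos: [0.6497, 0.1881, 0.0241]
tcp_rot: [180.0, -0.0, 85.0]
wrist_force: [-3.7, -1.7, 6.0]
opening: 0.039
grasp_force: 40.9
```

The roller is down, so I release it, back off and check all four.

```bash
python3 -m handwheel '{"gripper":[0,0.25,0.6,1,1,1],"slide":[[0,0,0],[0,0,0],[0,0,0],[0,0,0],[0,0,0],[0,0,0]],"yaw":[0,0,0,0,0,0]}' >/dev/null
python3 -m handwheel '{"gripper":[1,1,1,1,1,1,1,1],"slide":[[0,0,-4],[0,0,-10],[0,0,-20],[0,0,-24],[0,0,-24],[0,0,-24],[0,0,-12],[0,0,0]],"yaw":[0,0,0,0,0,0,0,0]}'
python3 -m handwheel '{"gripper":[1,1,1,1,1,1,1,1],"slide":[[4,-8,-4],[10,-20,-8],[15,-28,-8],[15,-28,-8],[15,-28,-8],[10,-20,-4],[4,-8,0],[0,0,0]],"yaw":[0,0,0,0,0,0,0,0]}'
python3 - <<'E'
from h import *
t=camera("top"); s=camera("scene")
cv2.imwrite("pics/f.png",np.hstack([cv2.resize(t["img"][110:270,200:420],(400,291)),cv2.resize(s["img"][130:370,210:420],(333,291))])[:,:,::-1])
E
```

```text
time: 30.78
ee_pos: [0.651, 0.1885, 0.1455]
tcp_rot: [179.7, -0.1, 85.0]
wrist_force: [-0.1, -0.3, 0.4]
opening: 0.0854
grasp_force: 0.0
time: 31.45
ee_pos: [0.5146, 0.274, 0.1805]
tcp_rot: [-179.9, 0.0, 85.1]
wrist_force: [-1.1, -0.4, -0.4]
opening: 0.0854
grasp_force: 0.0
```

View pics/f.png

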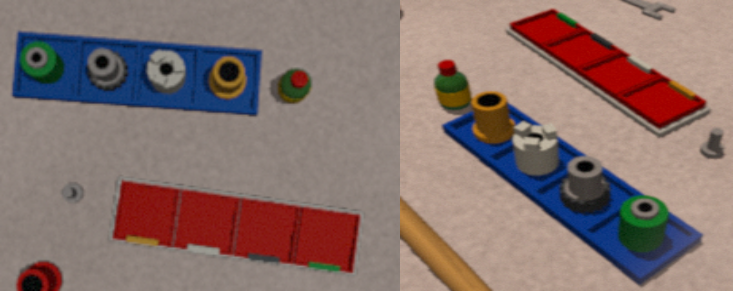

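The crop shows roller, gear, coupling and bushing from left to right at (38,60), (103,66), (166,70) and (228,75), each upright in its own pocket. The red look-alike and the bottle are where they were.

```bash
python3 -c "
from workcell import ticket
print(ticket.job_done())"
```

```text
the job is handed in; nothing more can be done
None
```

I moved all four parts to the blue rack in reverse order: roller, gear, coupling, bushing from left to right. Each stands upright and released in its own pocket, and I handed the job in at about 31 s.

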